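# Free the ratchet pawl of a test stand and lower the unit onto its contacts

### The job

The power-supply unit on the bench test stand is held up by the ratchet pawl. Take the release bar from the tray, slip its rod under the pawl's ear and flick the pawl right over so that it stays out of the rack (with the bar: keep the gripper off the pawl, and lean on it or its stop with no more than 12 N), and lay the bar back flat in the tray. Lower the unit by pressing on its knob, gently, until it is fully home on the spring contacts, never pushing with more than 20 N, and leave everything else on the bench alone.

Things in the scene. Friction and masses are not known exactly. Their poses are not given: they have to be found in the camera images.
- lift: Bench test stand, fixed. Origin: on the bench under the axis of its 40 x 40 square mast (333 high), z up. Base plate 200 (x) x 260 (y) x 15, from 75 on the mast's +y side to 185 on its -y side. A toothed rack stands on the mast's +y face. The sliding carriage carries a zinc-plated power-supply unit (150 x 110 x 55, y -40 to -150, underside 150 up at the start) over spring contacts.
- carriage (a joint): How far the carriage (with unit, knob, pawl) has gone down from its start, m. Locked while the pawl is in the rack. With the pawl out it slides stiffly, stays where it is left, and takes 2 to 6 N of push. The height of the contacts is set by hand per product and not measured: the unit meets them somewhere after 50 to 95 mm of travel.
- contacts (a joint): How far the spring contacts under the unit are pressed down, m: 0 free, 0.006 fully home. Meeting them adds 2 N to the push and 0.6 N more per mm; home takes 8 to 11 N. Then the push climbs faster, 2.5 N per mm for 3 mm (the block's rubber feet), to a rigid stop at 13 to 18 N. So home is felt by force: end the push at about 12 N. They stay home when let go.
- pawl (a joint): Pawl angle, rad: 0 = in the rack (locking), 0.55 = right out (stop). Its axis lies along the stand's x, 44 mm to +y of the mast's axis, 235 above the bench; lifting the ear swings the nose out. An over-centre spring holds it in below 0.30 rad and snaps it out to stay beyond. Lifting the ear's middle takes 2 to 6 N, nothing once it is over; 16 mm of lift in all meets the stop.
- ear (a point): Middle of the underside of the pawl's ear, a flat steel tongue 24 wide (stand's x), 5 thick, sticking out to the stand's +y from 52 to 94 mm off the mast's axis. This point is 74 mm off the axis, 232 up. Under it, a slotted guard lip 56 wide leaves a gap 22 high, open to -x, +x, +y. The carriage's side plates (x -28 to 28) begin 22 mm nearer the mast, up to 275. Axes as the stand's.
- knob_top (a point): Middle of the top of the black mushroom push knob (48 across) on the carriage's arm over the unit: 100 mm to the -y side of the mast's axis, 255 above the bench at the start. It is pressed straight down.
- bar: Release bar, loose in the tray: black handle 100 long (x), 20 wide (y), 24 high (z), and a straight round steel rod of 8 diameter sticking 85 out of its +x end at mid height. About 140 g, centre of mass 20 from the origin towards the rod. Origin: middle of the handle's underside.
- bar_tip (a point): Free end of the bar's rod, on its axis: 135 mm in +x and 12 mm up from the bar's origin.
- tray: Flat grey tool tray, fixed, 300 (x) x 220 (y), floor 4 thick, rim 14 high, wall 4. Origin: middle of its underside.
- screwdriver: Bystander, loose: screwdriver lying in the tray beside the bar (round handle, thinner than the bar's; not the bar). Leave it alone.
- enclosure: Bystander, loose: low open black plastic enclosure with a green circuit board, 120 x 90 x 24 mm. Leave it alone.
- dish: Bystander, loose: small steel dish, 70 across and 30 high mm. Leave it alone.
- spool: Bystander, loose: small grey spool, 56 across and 46 high mm. Leave it alone.
- meter: Bystander, loose: hand multimeter lying flat, 160 x 80 x 45 mm. Leave it alone.
- carton: Bystander, loose: cardboard carton, 100 x 130 x 70 mm. Leave it alone.
- brush: Bystander, loose: bench brush with a wooden handle, lying flat behind the stand. Leave it alone.
Things that resemble listed ones, but are neither listed nor needed, are in the scene too. What is shaped like the bar but yellow is not meant.

How it is judged:
On the way, in this order (a step that is already met when the one before it is completed fails the run):
1. the pawl is thrown out of the rack with the bar's rod at its ear (value of joint pawl above 0.45 rad and distance between bar_tip and ear below 0.09 m), for 0.05 s.
2. the unit is pressed home on the spring contacts (value of joint contacts above 0.0045 m), for 0.2 s.
At the end, for the whole second after the job is handed in: The pawl stays thrown out (over 0.45 rad); the contacts are pressed at least 4.5 of their 6 mm and stay so when let go; the bar lies at rest and flat in the tray (handle's middle inside the rim, rod's tip at most 25 mm past it) (value of joint pawl above 0.45 rad and value of joint contacts above 0.0045 m and x of bar in the frame of tray between -0.15 and 0.15 m and y of bar in the frame of tray between -0.11 and 0.11 m and x of bar_tip in the frame of tray between -0.175 and 0.175 m and y of bar_tip in the frame of tray between -0.135 and 0.135 m and z of bar in the frame of tray below 0.025 m and z of bar_tip in the frame of tray below 0.035 m and linear speed of bar below 0.02 m/s); the robot touches nothing.
It fails at once if the stand or anything on it is pushed with more than 20 N by the gripper or arm (contact force between any of the fingers, the arm and lift above 20 N).
It fails at once if the pawl or another part of the stand is pushed with more than 12 N by the bar (contact force between bar and lift above 12 N).
It fails at once if the gripper or arm touches the pawl (contact force between any of the fingers, the arm and pawl above 0.5 N).
It fails at once if a bystander is shifted by more than 20 mm (distance of any of screwdriver, enclosure, dish, spool, meter, carton, brush from where it was at the start of the episode above 0.02 m).
It also fails if it takes over 72 s, if anything falls off the work surface, if the arm or the gripper's body presses on something with over 40 N, if the wrist force passes 120 N, or if a joint passes its speed limit or range.

### The arm

A 6-joint arm with a two-finger parallel gripper is mounted at the origin on the work surface. World frame = base frame: x ahead of the robot, y to its left, z up, the work surface at z = 0. Lengths are in m, angles in rad, forces in N, time in s.
With the tool pointing down it reaches from about 0.35 to 0.975 m from the base axis. Payload 4.9 kg.
Tool frame: the origin (TCP) lies on the centre line of the jaws, within the pads' length; the fingertips stand 8 mm ahead of it and the grasp point (between the pads) lies 11 mm behind it; z points along the fingers, y is the line along which they close (so a half turn about z gives the same grasp; the last joint's range is limited). The gripper opens to 85 mm and grips with 20 to 120 N. Pads are 22 mm wide; open, the fingers measure 114 mm over their backs; the gripper's body (76 mm by 85 mm) begins 54 mm behind the grasp point. The pads swing forward as they close: fully open they stand 13 mm farther back than shut.
Start: joints at [-1.352, 0.053, 1.613, -0, 1.476, -0.119], TCP at [0.207, -0.59, 0.239] pointing down, gripper open.
Joint ranges: [-3.01, 3.01], [-1.01, 2.22], [0.06, 2.58], [-1.02, 4.17], [0.09, 2.62], [-3.14, 3.14]. Speed limits (rad/s): [2.57, 2.57, 3.14, 3.14, 3.14, 3.14].

### API

Orientations are given as a rotation vector (axis times angle).
In Python, from station import ctrl gives the robot as it stands.
- The arm moves only by the shell command python3 -m jog 'ROWS' [FORCE]. ROWS is rows parted by semicolons, their numbers by spaces, 1 to 20 of them, each of 7 numbers: the finger opening in m, then dx, dy, dz in m, then a rotation vector rx, ry, rz in rad; each row is the pose to reach, as a shift and turn from the pose commanded when the command began, along the tool's axes at that moment; what a row does not reach only later rows make up. A row lasts 1/12 s, in which the tool goes at most 0.0417 m and 0.125 rad, less where a joint would pass 70% of its speed; a pose out of reach is approached as far as the arm can. The fingers move at their own pace and stop on an object; FORCE is the grip in N (left out, the last holds). Time passes only in rows, so rows that do not move let the fingers close. It prints the time, the measured TCP pose, the force, the opening and the grip force at its end.
- ctrl.get_obs(): the state, without advancing time (a new reading comes with each control period).
- ctrl.get_image(name): name is "scene" or "top" or "wrist"; returns the picture (384x512x3 uint8, red, green, blue); there is no depth.
- ctrl.camera_params(name): a dict with "fx", "fy", "cx", "cy" (pixels), "k1" (the pictures are not rectified: a ray, as slopes to the right and down, at radius r is drawn at 1 + k1 r^2 times it, then the intrinsics apply), "T" (4x4, takes a point from camera to world coordinates); the wrist camera has in their place "tool_from_camera" (4x4, takes a point from camera to tool coordinates, whose origin is the TCP and whose axes are the flange's). Camera axes: x right, y down, z forward; pixel columns grow to the right and rows downward; lengths in m; the calibration is good to about 2 mm. A picture is of the moment at which its call begins: read the wrist's pose just before it. camera_params takes no time and is no camera call.
- ctrl.finish_job(): hands the job in; it is judged then, once.
Trained networks look in the newest picture that a camera, given by its name, has taken for a name from the list of things; names that differ only in an ending like _2 or _b are one class to them, and where a whole thing is asked for, a point or a joint stands for the part that bears it (a point fixed in the world has none). Each returns a list of dicts, best first, with "p" (0 to 1); they miss things now and then, are a little off and sometimes report something else, mostly with a low value. They report only what shows in the picture. A call takes as long as a camera call. They do not tell look-alikes from the thing itself.
- ctrl.find_in(camera, thing): "extent" ([left, top, right, bottom] in pixels, round what is visible of it).
- ctrl.cut_out(camera, thing): "mask" (384x512 bool, what is visible of it) and "extent" ([left, top, right, bottom] in pixels, round what is visible of it).
- ctrl.tip_of(camera, thing): "xy" ([column, row] in pixels: a listed point, or the origin of a listed thing).
The state is a dict: "t": time; "q": joint angles; "dq": joint speeds; "effort": joint torques, N m; "tool_pos": TCP position; "tool_rot": TCP orientation; "contact_force": force on the tool from outside, world axes, zero at the start; "wrist_torque": the same for the moment, N m; "opening": finger opening in m; "grip_force": force on a finger pad.
Only numpy, scipy, OpenCV 4.12 (cv2) and the standard library are available. Lean on these libraries where they do the work, as an engineer would, in place of code of your own. Each camera call takes 0.05 s, during which the arm holds its last target. There are 200 camera calls.

## Working session

There is one attempt and no reset: what is moved stays moved. The work goes in short steps, Python scripts to look and compute and a shell command to move; the robot and the scene stay as the last step left them, time stands still between calls to the robot, and variables do not carry over. Pictures are saved under pics/ and viewed, at most 10 in all, crops included, and the job is handed in when it is done.

```bash
ls; mkdir -p pics; python3 - <<'E'
from station import ctrl
import cv2,numpy as np
o=ctrl.get_obs();print(o)
ims=[]
for n in("scene","top"):
    im=ctrl.get_image(n);cv2.imwrite(f"pics/{n}0.png",im[:,:,::-1]);ims.append(im[:,:,::-1])
    p=ctrl.camera_params(n);print(n,p)
    for th in("bar","bar_tip","ear","knob_top","tray","lift"):
        try: print(th,[(np.round(d["xy"]),round(d["p"],2)) for d in ctrl.tip_of(n,th)][:3])
        except Exception as e: print(th,e)
print(ctrl.camera_params("wrist"))
cv2.imwrite("pics/s0.png",cv2.resize(ims[0],(800,600)))
cv2.imwrite("pics/t0.png",cv2.resize(ims[1],(800,600)))
E
```

```text
pics
{'t': 0.0, 'q': array([-1.35200008e+00,  5.33747715e-02,  1.61429788e+00, -8.16034767e-06,
        1.47600524e+00, -1.18990891e-01]), 'dq': array([-9.98109084e-04, -9.26560937e-04, -5.67447389e-05, -1.72497592e-03,
        2.72972154e-05,  1.24109033e-03]), 'effort': array([ 1.95363107e-03, -3.93685341e+01, -3.70172918e+01, -2.05715104e-06,
        7.04232400e-03,  2.41643505e-06]), 'tool_pos': array([ 0.20699538, -0.58908045,  0.23804958]), 'tool_rot': array([-3.09483922e+00, -5.27727054e-01,  1.76014581e-04]), 'contact_force': array([-0.24858498, -0.38306346,  0.50883125]), 'wrist_torque': array([-0.01024553, -0.01801646, -0.00228121]), 'grip_force': 0.0, 'opening': 0.08520536192401144}
scene {'fx': 418.9760644197322, 'fy': 418.9760644197322, 'cx': 256.61782723592177, 'cy': 190.6302885483142, 'k1': -0.10131262196042638, 'T': array([[ 0.49479416,  0.73729964, -0.4599652 ,  1.15045756],
       [ 0.86900315, -0.41766498,  0.26531016, -0.36002633],
       [ 0.00350173, -0.53098513, -0.8473739 ,  1.42787181],
       [ 0.        ,  0.        ,  0.        ,  1.        ]])}
bar [(arra
[... 857 characters left out ...]
0.78), (array([358., 147.]), 0.75), (array([398., 188.]), 0.69)]
ear [(array([206., 129.]), 0.54)]
knob_top [(array([271., 134.]), 0.79)]
tray [(array([378., 186.]), 0.55)]
lift [(array([240., 148.]), 0.57)]
{'fx': 283.9651943455872, 'fy': 283.9651943455872, 'cx': 257.3179614850103, 'cy': 187.64674196167124, 'k1': -0.028022868624888637, 'tool_from_camera': array([[ 4.69061824e-04, -9.45917973e-01, -3.24405563e-01,
         8.33559059e-02],
       [ 9.99999861e-01,  3.65438494e-04,  3.80347729e-04,
        -1.55698409e-03],
       [-2.41227473e-04, -3.24405696e-01,  9.45918012e-01,
        -1.35234061e-01],
       [ 0.00000000e+00,  0.00000000e+00,  0.00000000e+00,
         1.00000000e+00]])}
```

View pics/s0.png

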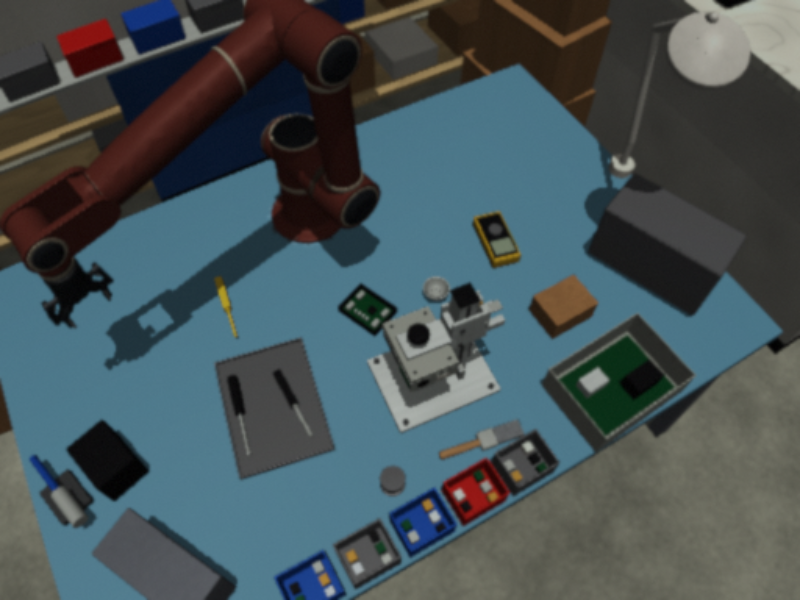

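View pics/t0.png

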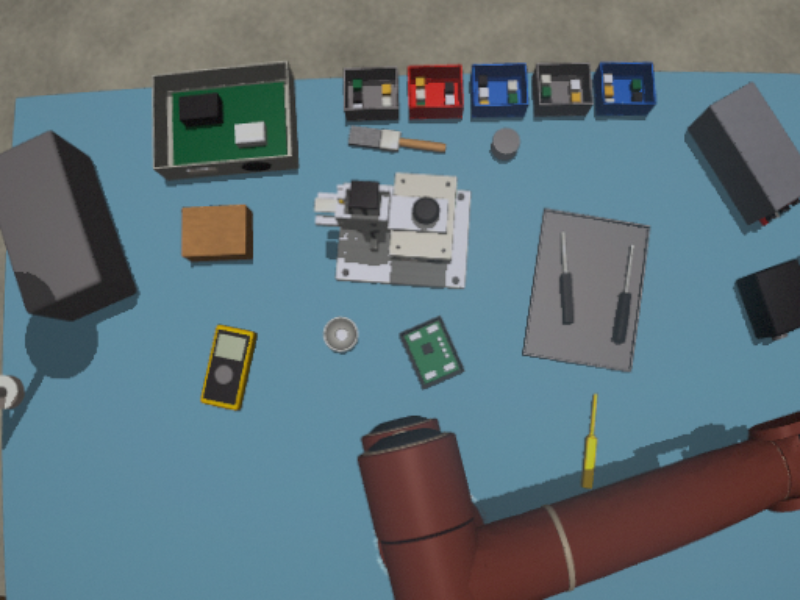

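The top view (800x600 scale) shows the tray around (585,290). Three things could be the bar:
- A: the left dark-handled tool at (567,298).
- B: the right dark-handled tool at (622,318).
- C: the yellow one at (590,460), which is excluded by its colour.

The stand's knob is at (427,212) and the ear is on its left at (325,205). I'll enlarge the tray to tell A from B.

```bash
python3 - <<'E'
import cv2,numpy as np
t=cv2.imread("pics/top0.png")[130:240,330:420]; s=cv2.imread("pics/scene0.png")[215:310,135:215]
f=lambda i:cv2.resize(i,(390,int(i.shape[0]*390/i.shape[1])),interpolation=cv2.INTER_CUBIC)
t,s=f(t),f(s);h=max(len(t),len(s))
c=np.hstack([np.vstack([i,np.zeros((h-len(i),390,3),np.uint8)]) for i in(t,s)])
cv2.imwrite("pics/c0.png",np.clip(c*1.8,0,255).astype(np.uint8));print(c.shape)
E
```

```text
(476, 780, 3)
```

View pics/c0.png

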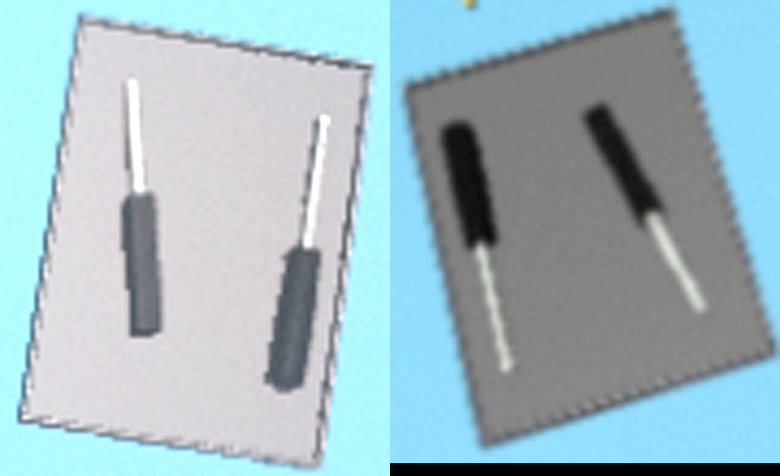

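```bash
cat > h.py <<'E'
from station import ctrl
import cv2,numpy as np
from scipy.spatial.transform import Rotation as R
def cam(n):
    p=ctrl.camera_params(n)
    if "T" in p: return p,np.array(p["T"])
    o=ctrl.get_obs();T=np.eye(4);T[:3,:3]=R.from_rotvec(o["tool_rot"]).as_matrix();T[:3,3]=o["tool_pos"]
    return p,T@np.array(p["tool_from_camera"])
def ray(c,uv):
    p,T=c;K=np.array([[p["fx"],0,p["cx"]],[0,p["fy"],p["cy"]],[0,0,1]])
    x=cv2.undistortPoints(np.array([[uv]],float),K,np.array([p["k1"],0,0,0,0.]))[0,0]
    d=T[:3,:3]@np.r_[x,1];return T[:3,3],d/np.linalg.norm(d)
def tri(rs):
    A=sum(np.eye(3)-np.outer(d,d) for o,d in rs);b=sum((np.eye(3)-np.outer(d,d))@o for o,d in rs)
    X=np.linalg.solve(A,b);return X,max(np.linalg.norm(np.cross(X-o,d)) for o,d in rs)
def atz(r,z): o,d=r;return o+d*(z-o[2])/d[2]
def proj(c,X):
    p,T=c;q=np.linalg.inv(T)@np.r_[X,1];x=q[:2]/q[2];x=x*(1+p["k1"]*(x@x));return np.array([p["fx"]*x[0]+p["cx"],p["fy"]*x[1]+p["cy"]])
E
python3 - <<'E'
from h import *
np.set_printoptions(precision=4,suppress=True)
t,s=cam("top"),cam("scene")
for n,a,b in [("Arear",(363.5,206.8),(177.5,237.2)),("Atip",(360.2,148.9),(198.6,278.2)),("Brear",(395.5,219.5),(149,241)),("Btip",(404.8,157.2),(158.8,290.9)),("knob",(272.5,135.5),(267,213.5)),("ear",(206,130),(312,197))]:
    X,e=tri([ray(t,a),ray(s,b)]);print(n,X,e)
E
```

```text
Arear [ 0.4165 -0.2787  0.0175] 0.002402065312327817
Atip [ 0.5989 -0.2785  0.0138] 0.0015858498158308261
Brear [ 0.3747 -0.3786  0.0106] 0.002676080649751198
Btip [ 0.5704 -0.4212  0.0071] 0.001552487393372193
knob [ 0.5978 -0.0029  0.24  ] 0.0008984962263934143
ear [0.6168 0.1698 0.2325] 0.006957515792450084
```

A (left) is the bar. It has square-cut ends, measures 182 mm overall (185 expected) and stands about 20 mm high. B has a rounded handle, is 200 mm long and lies lower, so it is the screwdriver. Next I'll move over A and look with the wrist camera.

```bash
r="0.085 0.351 -0.206 -0.012 0 0 0.338"; python3 -m jog '0.085 0.351 -0.206 -0.012 0 0 0.338;0.085 0.351 -0.206 -0.012 0 0 0.338;0.085 0.351 -0.206 -0.012 0 0 0.338;0.085 0.351 -0.206 -0.012 0 0 0.338;0.085 0.351 -0.206 -0.012 0 0 0.338;0.085 0.351 -0.206 -0.012 0 0 0.338;0.085 0.351 -0.206 -0.012 0 0 0.338;0.085 0.351 -0.206 -0.012 0 0 0.338;0.085 0.351 -0.206 -0.012 0 0 0.338;0.085 0.351 -0.206 -0.012 0 0 0.338;0.085 0.351 -0.206 -0.012 0 0 0.338;0.085 0.351 -0.206 -0.012 0 0 0.338;0.085 0.351 -0.206 -0.012 0 0 0.338;0.085 0.351 -0.206 -0.012 0 0 0.338'
cat > look.py <<'E'
from h import *
import sys
np.set_printoptions(precision=4,suppress=True)
o=ctrl.get_obs();c=cam("wrist");im=ctrl.get_image("wrist");k=sys.argv[1]
cv2.imwrite(f"pics/w{k}.png",cv2.resize(im[:,:,::-1],(800,600)));np.save(f"pics/w{k}.npy",c[1])
print(o["t"],o["tool_pos"],R.from_rotvec(o["tool_rot"]).as_matrix()[:,:2].T)
for th in sys.argv[2:]:
    for d in ctrl.tip_of("wrist",th)[:3]: print(th,np.round(d["xy"],1),round(d["p"],2))
E
python3 look.py 1 bar bar_tip tray
```

```text
t: 1.87
tool_pos: [0.4694, -0.2798, 0.2512]
tool_rot: [3.141, -0.002, -0.001]
contact_force: [-0.5, -0.2, -0.5]
opening: 0.0851
grip_force: 0.0
1.8667 [ 0.4694 -0.2798  0.2512] [[ 1.     -0.0016 -0.0003]
 [-0.0016 -1.      0.0002]]
bar [257.9 159.5] 0.74
bar [276.7 340.1] 0.65
bar_tip [290.1 278.4] 0.8
bar_tip [259.5  48.6] 0.55
tray [287.1 140. ] 0.7
```

View pics/w1.png

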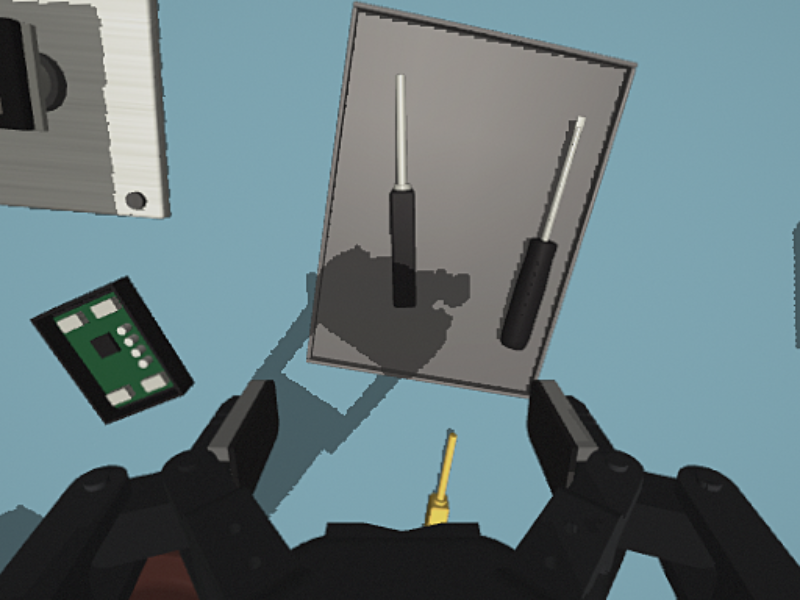

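The wrist view (800x600) shows the square-section bar with its tip at (401,75), the handle's front at (402,188) and its rear at (404,307). The round screwdriver is at (530,290).

```bash
python3 -m jog '0.085 0 0 0.04 0 0 0;0.085 0 0 0.08 0 0 0;0.085 0 0 0.08 0 0 0;0.085 0 0 0.08 0 0 0'
python3 look.py 2 bar bar_tip
python3 - <<'E'
from h import *
np.set_printoptions(precision=4,suppress=True)
p=ctrl.camera_params("wrist");c=(p,np.load("pics/w1.npy"))
for uv,z in [((401,75),.016),((401.5,188),.028),((403.5,307),.028)]:
    print(atz(ray(c,np.array(uv)/1.5625),z))
# dark-handle edge points in view 2 
im=cv2.imread("pics/w2.png");c2=(p,np.load("pics/w2.npy"))
for X in [(.6,-.2787,.016),(.515,-.2787,.028),(.416,-.2787,.028)]:print(proj(c2,X)*1.5625)
E
```

```text
t: 2.4
tool_pos: [0.4682, -0.2782, 0.1688]
tool_rot: [-3.138, 0.002, 0.008]
contact_force: [-0.3, 1.2, 0.1]
opening: 0.0849
grip_force: 0.0
2.4 [ 0.4682 -0.2782  0.1688] [[ 1.     -0.0011 -0.005 ]
 [-0.0011 -1.     -0.004 ]]
bar [260.  169.9] 0.94
bar_tip [260.8  33.1] 0.75
bar_tip [300.6 315.4] 0.7
[ 0.6005 -0.278   0.016 ]
[ 0.5173 -0.2782  0.028 ]
[ 0.4167 -0.2798  0.028 ]
[406.0747  51.8527]
[405.88   202.0092]
[405.5646 347.699 ]
```

View pics/w2.png

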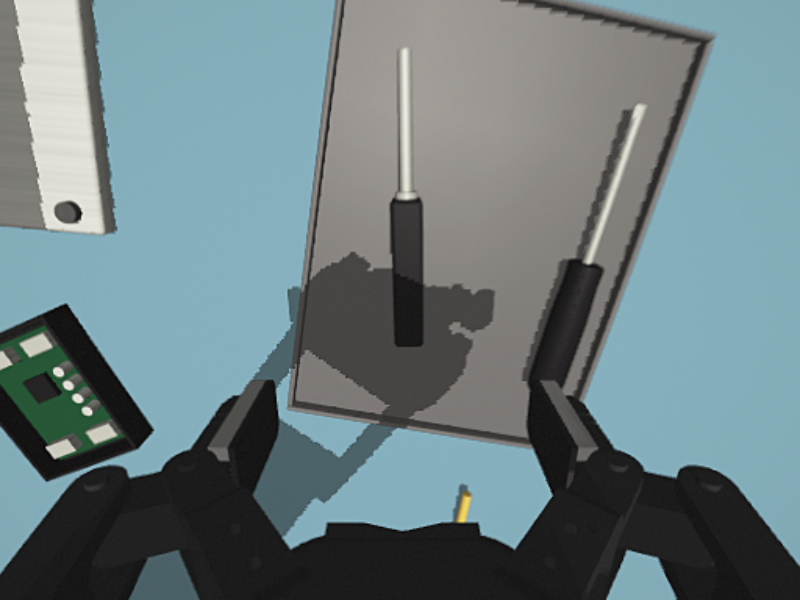

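Second view: tip (405,49), handle front (406,199), rear (408,346). This matches the model within 3 px, so the heights and the bar's origin at (0.4665, -0.279) hold. I'll descend in two steps.

```bash
python3 -m jog '0.05 0.018 0.001 0.04 0 0 0;0.05 0.018 0.001 0.08 0 0 0;0.05 0.018 0.001 0.12 0 0 0;0.05 0.018 0.001 0.135 0 0 0;0.05 0.018 0.001 0.135 0 0 0;0.05 0.018 0.001 0.135 0 0 0;0.05 0.018 0.001 0.135 0 0 0'
```

```text
t: 3.13
tool_pos: [0.4904, -0.2818, 0.04]
tool_rot: [3.138, -0.0, 0.008]
contact_force: [0.7, 0.2, 0.7]
opening: 0.0498
grip_force: 0.0
```

```bash
for i in 1 2; do python3 -m jog '0.05 0 0 0 0 0 0;0.05 0 0 0 0 0 0;0.05 0 0 0 0 0 0'|sed -n 2,4p; done
```

```text
tool_pos: [0.4891, -0.2808, 0.0383]
tool_rot: [3.14, -0.0, 0.004]
contact_force: [0.8, -0.6, 0.2]
tool_pos: [0.488, -0.28, 0.0365]
tool_rot: [3.141, -0.0, 0.0]
contact_force: [0.3, 0.2, -0.4]
```

```bash
python3 -m jog '0.05 0 0 0.01 0 0 0;0.05 0 0 0.02 0 0 0;0.05 0 0 0.02 0 0 0;0.05 0 0 0.02 0 0 0;0.05 0 0 0.02 0 0 0;0.05 0 0 0.02 0 0 0;0.05 0 0 0.02 0 0 0;0.05 0 0 0.02 0 0 0;0.05 0 0 0.02 0 0 0'
```

```text
t: 4.38
tool_pos: [0.4882, -0.2801, 0.0166]
tool_rot: [3.141, -0.0, 0.001]
contact_force: [-0.2, -0.1, -0.7]
opening: 0.0503
grip_force: 0.0
```

Good. Close and lift.

```bash
python3 -m jog '0 0 0 0.001 0 0 0;0 0 0 0.001 0 0 0;0 0 0 0.001 0 0 0;0 0 0 0.001 0 0 0;0 0 0 0.001 0 0 0;0 0 0 0.001 0 0 0' 110
python3 -m jog '0 0 0 -0.04 0 0 0;0 0 0 -0.08 0 0 0;0 0 0 -0.12 0 0 0;0 0 0 -0.16 0 0 0;0 0 0 -0.2 0 0 0;0 0 0 -0.24 0 0 0;0 0 0 -0.24 0 0 0;0 0 0 -0.24 0 0 0;0 0 0 -0.24 0 0 0;0 0 0 -0.24 0 0 0;0 0 0 -0.24 0 0 0;0 0 0 -0.24 0 0 0'
python3 look.py 3 bar bar_tip
python3 - <<'E'
from h import *
for n in("top","scene"):
    im=ctrl.get_image(n)
    cv2.imwrite(f"pics/{n}1.png",im[:,:,::-1])
    for th in ("knob_top","ear","bar_tip","lift"): print(n,th,[(np.round(d["xy"],1),round(d["p"],2)) for d in ctrl.tip_of(n,th)[:3]])
im=cv2.imread("pics/top1.png")[100:200,190:320];a=cv2.resize(im,(400,308),interpolation=cv2.INTER_CUBIC)
im=cv2.imread("pics/scene1.png")[170:285,225:345];b=cv2.resize(im,(400,383),interpolation=cv2.INTER_CUBIC)
C=np.zeros((383,800,3),np.uint8);C[:308,:400]=a;C[:,400:]=b
cv2.imwrite("pics/c1.png",np.clip(C*1.5,0,255).astype(np.uint8))
E
```

```text
t: 4.88
tool_pos: [0.4883, -0.2802, 0.0157]
tool_rot: [3.141, -0.0, 0.001]
contact_force: [0.2, -0.6, 1.9]
opening: 0.0176
grip_force: 109.0
t: 5.88
tool_pos: [0.4873, -0.2794, 0.2528]
tool_rot: [-3.139, 0.0, 0.005]
contact_force: [0.2, 0.8, -1.6]
opening: 0.0177
grip_force: 108.5
5.8833 [ 0.4873 -0.2794  0.2528] [[ 1.     -0.0002 -0.0032]
 [-0.0002 -1.     -0.0025]]
bar [255.5 269.6] 0.62
bar [276.6 343.4] 0.52
bar_tip [256.3  13.9] 0.59
top knob_top [(array([270.1, 137.2]), 0.69)]
top ear []
top bar_tip [(array([380.5, 251.3]), 0.54), (array([375.7, 131.3]), 0.47)]
top lift [(array([237.9, 149.1]), 0.69)]
scene knob_top [(array([264. , 213.3]), 0.82), (array([238.7, 200. ]), 0.72)]
scene ear [(array([313.3, 198.8]), 0.47)]
scene bar_tip [(array([153.5, 218.6]), 0.54), (array([190.3, 252.9]), 0.53)]
scene lift [(array([290.8, 235.5]), 0.62)]
```

View pics/w3.png

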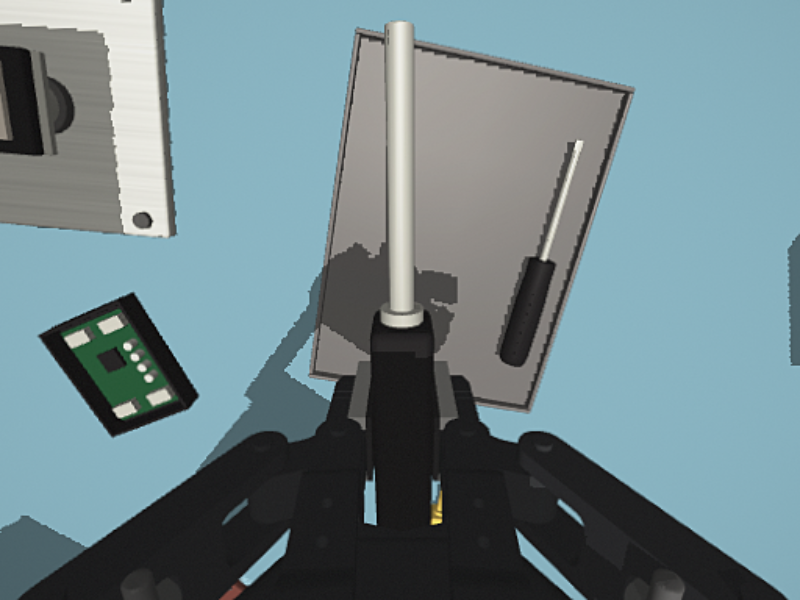

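View pics/c1.png

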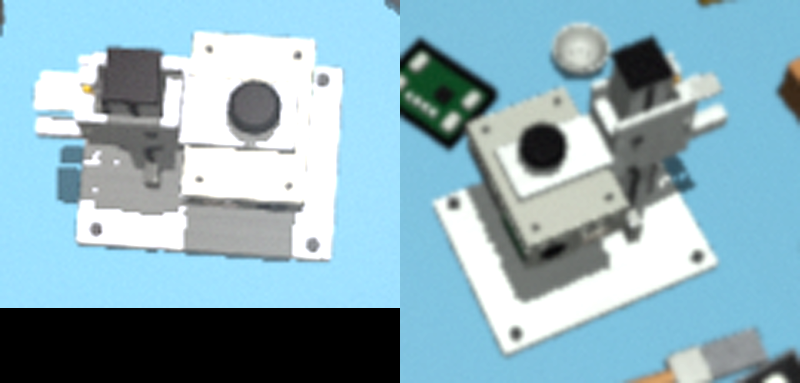

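The bar is held straight: rod tip at (400,22), with the handle between the pads. The crop shows the stand: cap (134,76), knob (254,104) and the pawl/lip prongs at (60,90–127) on its +y side. Next I'll fit the stand's pose.

```bash
cat > fit.py <<'E'
from h import *
from scipy.optimize import least_squares
np.set_printoptions(precision=4,suppress=True)
t,s=cam("top"),cam("scene")
T=lambda u,v:(190+u/3.077,100+v/3.077); S=lambda u,v:(225+(u-400)/3.333,170+v/3.333)
obs=[(t,T(254,104),(0,-.1,.255)),(s,S(543,147),(0,-.1,.255)),(t,T(78,244),(-.1,.075,.015)),(t,T(331,261),(-.1,-.185,.015)),(t,T(342,68),(.1,-.185,.015)),
(s,S(433,202),(-.1,-.185,.015)),(s,S(506,354),(.1,-.185,.015)),(s,S(717,263),(.1,.075,.015))]
W=lambda p,X:np.array([p[0]+np.cos(p[2])*X[0]-np.sin(p[2])*X[1],p[1]+np.sin(p[2])*X[0]+np.cos(p[2])*X[1],X[2]])
f=lambda p:np.concatenate([proj(c,W(p,X))-uv for c,uv,X in obs])
r=least_squares(f,[.6,.09,0],loss="soft_l1");p=r.x
if __name__=="__main__":
    print(p);print(f(p).reshape(-1,2))
    for n,X in [("knob",(0,-.1,.255)),("ear",(0,.074,.232)),("cap",(0,0,.333))]: print(n,W(p,X),proj(t,W(p,X)),proj(s,W(p,X)))
E
python3 fit.py
```

```text
[ 0.6089  0.0962 -0.0878]
[[-0.175  -0.5565]
 [-0.8374 -2.2102]
 [-0.9778 -0.6253]
 [ 0.0772 -1.1076]
 [-0.0858 -1.0868]
 [-1.2285 -0.5479]
 [-1.0246 -0.1733]
 [-0.1032 -0.9238]]
knob [ 0.6002 -0.0035  0.255 ] [272.3729 133.2426] [267.0669 211.8943]
ear [0.6154 0.1699 0.232 ] [208.3366 131.5804] [313.8352 196.3593]
cap [0.6089 0.0962 0.333 ] [232.5258 123.9989] [296.818  187.9064]
```

```bash
python3 -m jog '0 -0.04 0 0 0 0 0;0 -0.08 0 0 0 0 0;0 -0.1 -0.03 0 0 0 0.02;0 -0.1 -0.07 0 0 0 0.04;0 -0.1 -0.11 0 0 0 0.06;0 -0.1 -0.15 0 0 0 0.088;0 -0.1 -0.19 0 0 0 0.088;0 -0.1 -0.23 0 0 0 0.088;0 -0.1 -0.27 0 0 0 0.088;0 -0.1 -0.31 0 0 0 0.088;0 -0.1 -0.35 0 0 0 0.088;0 -0.1 -0.39 0 0 0 0.088;0 -0.1 -0.43 0.02 0 0 0.088;0 -0.1 -0.462 0.0345 0 0 0.088;0 -0.1 -0.462 0.0345 0 0 0.088;0 -0.1 -0.462 0.0345 0 0 0.088;0 -0.1 -0.462 0.0345 0 0 0.088;0 -0.06 -0.462 0.0345 0 0 0.088;0 -0.038 -0.462 0.0345 0 0 0.088;0 -0.038 -0.462 0.0345 0 0 0.088'
python3 -m jog '0 0 0 0 0 0 0;0 0 0 0 0 0 0;0 0 0 0 0 0 0;0 0 0 0 0 0 0;0 0 0 0 0 0 0;0 0 0 0 0 0 0'
python3 look.py 4 ear bar_tip
python3 - <<'E'
from fit import *
c=(ctrl.camera_params("wrist"),np.load("pics/w4.npy"))
for X in [(0,.074,.232),(-.012,.094,.237),(.012,.094,.237),(-.028,.052,.275),(-.012,.094,.232),(0,0,.333)]: print(X,proj(c,W(p,X))*1.5625)
E
```

```text
t: 8.2
tool_pos: [0.4538, 0.1801, 0.2222]
tool_rot: [-3.138, 0.145, -0.006]
contact_force: [0.2, -0.5, -0.7]
opening: 0.0175
grip_force: 108.6
t: 8.7
tool_pos: [0.4498, 0.182, 0.221]
tool_rot: [-3.138, 0.138, -0.001]
contact_force: [0.0, -0.0, -1.2]
opening: 0.0175
grip_force: 108.6
8.7 [0.4498 0.182  0.221 ] [[ 0.9961 -0.0879  0.0004]
 [-0.0879 -0.9961 -0.0001]]
bar_tip [256.7  15.6] 0.73
(0, 0.074, 0.232) [ 397.0931 -262.1624]
(-0.012, 0.094, 0.237) [ 302.1027 -210.4652]
(0.012, 0.094, 0.237) [ 296.1155 -355.0121]
(-0.028, 0.052, 0.275) [ 551.3678 -267.4707]
(-0.012, 0.094, 0.232) [ 306.8087 -193.9952]
(0, 0, 0.333) [  89246.0455 -104863.3893]
```

View pics/w4.png

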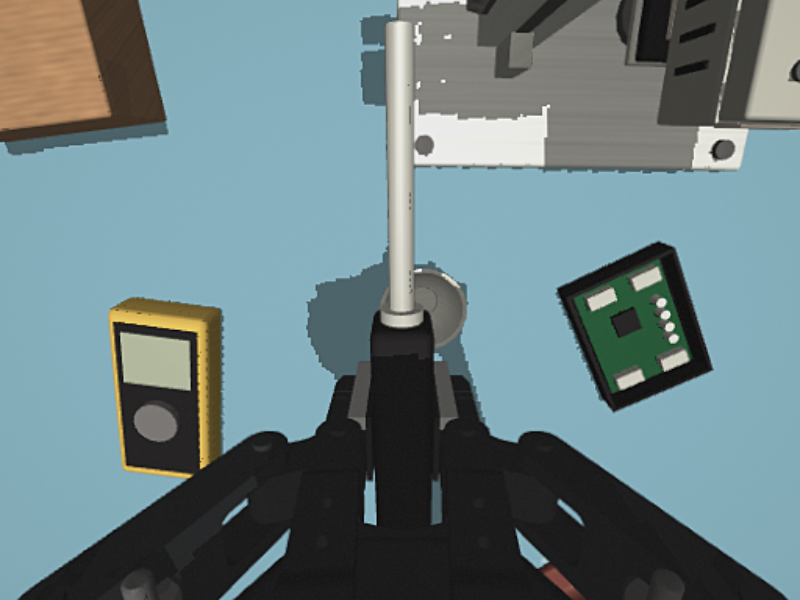

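The view shows the rod along column 400, tip at (399,22). The ear itself is out of frame, predicted at column 397, so the side alignment is good. Before going in I'll check the tip numerically.

```bash
python3 - <<'E'
from fit import *
c=cam("wrist");o=ctrl.get_obs();M=R.from_rotvec(o["tool_rot"]).as_matrix()
for dz in(-.003,0,.003): print(dz,proj(c,o["tool_pos"]+M@np.array([.112,-.001,dz]))*1.5625, proj(c,o["tool_pos"]+M@np.array([.027,-.001,dz-.0]))*1.5625)
tip=o["tool_pos"]+M@np.array([.112,-.001,0])
q=tip-np.r_[p[:2],0];C,Sn=np.cos(p[2]),np.sin(p[2]);print("tip in stand",C*q[0]+Sn*q[1],-Sn*q[0]+C*q[1],tip[2])
a=[]
for n,cc,b in(("top",t,(150,60)),("scene",s,(225,130))):
    im=ctrl.get_image(n);u=proj(cc,tip);print(n,u)
    x,y=int(u[0])-30,int(u[1])-30
    z=cv2.resize(im[y:y+60,x:x+60,::-1],(400,400),interpolation=cv2.INTER_CUBIC);k=tuple(np.int32((u-[x,y]+.5)*400/60))
    cv2.drawMarker(z,k,(0,0,255),0,12,1);e=proj(cc,W(p,(0,.074,.232)));cv2.drawMarker(z,tuple(np.int32((e-[x,y]+.5)*400/60)),(0,255,0),0,12,1);a.append(z)
cv2.imwrite("pics/c2.png",np.clip(np.hstack(a)*1.4,0,255).astype(np.uint8))
E
```

```text
-0.003 [403.4494  25.1073] [403.0699 323.6516]
0 [403.4073  27.8673] [403.0428 320.1049]
0.003 [403.3672  30.4999] [403.0168 316.6932]
tip in stand -0.05388668390662943 0.07266457885855539 0.22089969831699474
top [207.7935 151.855 ]
scene [305.5553 185.9634]
```

View pics/c2.png

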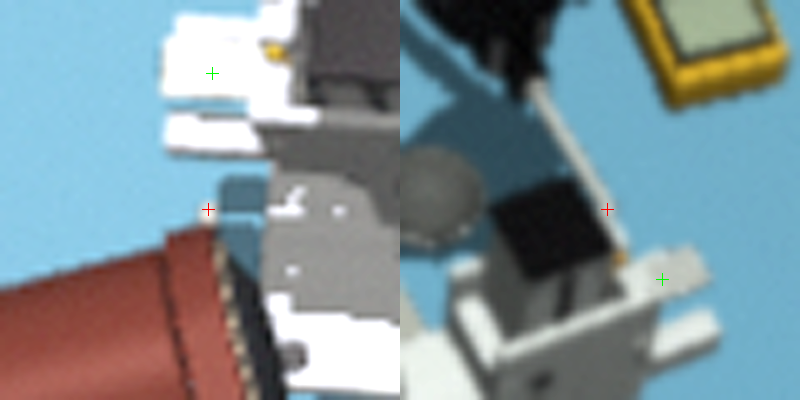

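The red cross sits on the rod tip in the scene view, and the green cross sits mid-ear in both views. The tip is at the gap's mid height (0.221), so I'll go in slowly.

```bash
python3 -m jog '0 0.006 0 0 0 0 0;0 0.012 0 0 0 0 0;0 0.018 0 0 0 0 0;0 0.024 0 0 0 0 0;0 0.03 0 0 0 0 0;0 0.036 0 0 0 0 0;0 0.036 0 0 0 0 0;0 0.036 0 0 0 0 0;0 0.036 0 0 0 0 0'
python3 -m jog '0 0.006 0 0 0 0 0;0 0.012 0 0 0 0 0;0 0.018 0 0 0 0 0;0 0.024 0 0 0 0 0;0 0.03 0 0 0 0 0;0 0.036 0 0 0 0 0;0 0.036 0 0 0 0 0;0 0.036 0 0 0 0 0;0 0.036 0 0 0 0 0;0 0.036 0 0 0 0 0'
```

```text
t: 9.7
tool_pos: [0.4859, 0.1788, 0.2207]
tool_rot: [3.138, -0.139, -0.001]
contact_force: [-0.3, 0.4, -1.0]
opening: 0.0175
grip_force: 108.6
t: 10.53
tool_pos: [0.5216, 0.1757, 0.2208]
tool_rot: [-3.139, 0.138, 0.0]
contact_force: [0.6, -0.3, -1.5]
opening: 0.0183
grip_force: 108.6
```

In the gap with no contact (Fz baseline about -1.2 N). Now lift gently.

```bash
python3 -m jog '0 0 0 -0.001 0 0 0;0 0 0 -0.002 0 0 0;0 0 0 -0.003 0 0 0;0 0 0 -0.004 0 0 0;0 0 0 -0.005 0 0 0;0 0 0 -0.006 0 0 0;0 0 0 -0.007 0 0 0;0 0 0 -0.008 0 0 0;0 0 0 -0.009 0 0 0;0 0 0 -0.01 0 0 0;0 0 0 -0.01 0 0 0;0 0 0 -0.01 0 0 0;0 0 0 -0.01 0 0 0'|sed -n 2,4p
python3 -m jog '0 0 0 -0.001 0 0 0;0 0 0 -0.002 0 0 0;0 0 0 -0.002 0 0 0;0 0 0 -0.002 0 0 0'|sed -n 2,4p
```

```text
tool_pos: [0.5216, 0.1757, 0.2304]
tool_rot: [-3.139, 0.138, 0.001]
contact_force: [0.6, 1.8, -4.7]
tool_pos: [0.5216, 0.1757, 0.2328]
tool_rot: [3.138, -0.138, -0.001]
contact_force: [-0.3, 0.7, -4.6]
```

Contact is about 3.5 N. Continue.

```bash
for i in 1; do python3 -m jog '0 0 0 -0.001 0 0 0;0 0 0 -0.002 0 0 0;0 0 0 -0.003 0 0 0;0 0 0 -0.003 0 0 0;0 0 0 -0.003 0 0 0'|sed -n 2,4p
python3 -m jog '0 0 0 -0.001 0 0 0;0 0 0 -0.002 0 0 0;0 0 0 -0.002 0 0 0;0 0 0 -0.002 0 0 0;0 0 0 -0.002 0 0 0'|sed -n 2,4p; done
```

```text
tool_pos: [0.5223, 0.1757, 0.2366]
tool_rot: [-3.138, 0.139, -0.002]
contact_force: [-0.9, 0.8, -2.0]
tool_pos: [0.522, 0.1757, 0.2382]
tool_rot: [-3.138, 0.139, -0.001]
contact_force: [0.5, 1.0, -1.0]
```

Force fell back to baseline, so the pawl has snapped over. Lowering; at the height where it carried load before, I'll check that it no longer does.

```bash
python3 -m jog '0 0 0 0.002 0 0 0;0 0 0 0.004 0 0 0;0 0 0 0.005 0 0 0;0 0 0 0.005 0 0 0;0 0 0 0.005 0 0 0'|sed -n 2,4p
python3 -m jog '0 0 0 0.003 0 0 0;0 0 0 0.006 0 0 0;0 0 0 0.009 0 0 0;0 0 0 0.012 0 0 0;0 0 0 0.012 0 0 0;0 0 0 0.012 0 0 0;0 0 0 0.012 0 0 0'|sed -n 2,4p
```

```text
tool_pos: [0.5217, 0.1757, 0.2325]
tool_rot: [3.138, -0.138, -0.001]
contact_force: [-0.9, -0.2, -1.3]
tool_pos: [0.5219, 0.1757, 0.2208]
tool_rot: [-3.139, 0.138, -0.0]
contact_force: [-0.4, 0.1, -1.1]
```

```bash
python3 -m jog '0 -0.01 0 0 0 0 0;0 -0.02 0 0 0 0 0;0 -0.04 0 0 0 0 0;0 -0.06 0 0 0 0 0;0 -0.08 0 0 0 0 0;0 -0.1 0 0 0 0 0;0 -0.12 0 -0.01 0 0 0;0 -0.14 0 -0.03 0 0 0;0 -0.14 0 -0.03 0 0 0;0 -0.14 0 -0.03 0 0 0;0 -0.14 0 -0.03 0 0 0;0 -0.14 0 -0.03 0 0 -0.044;0 -0.14 0 -0.03 0 0 -0.088;0 -0.14 0 -0.03 0 0 -0.088;0 -0.14 0 -0.03 0 0 -0.088;0 -0.14 0 -0.03 0 0 -0.088;0 -0.14 0 -0.03 0 0 -0.088;0 -0.14 0 -0.03 0 0 -0.088'|sed -n 2,4p
```

```text
tool_pos: [0.3824, 0.1879, 0.2506]
tool_rot: [3.141, -0.001, -0.001]
contact_force: [1.1, 0.5, -1.6]
```

```bash
python3 -m jog '0 0 0.04 0 0 0 0;0 0 0.08 0 0 0 0;0 0 0.12 0 0 0 0;0 0 0.16 0 0 0 0;0 0 0.2 0 0 0 0;0 0 0.24 0 0 0 0;0 0 0.28 0 0 0 0;0 0 0.32 0 0 0 0;0 0 0.36 0 0 0 0;0 0.02 0.39 0 0 0 0;0 0.04 0.42 0 0 0 0;0 0.07 0.45 0 0 0 0;0 0.1056 0.468 0.03 0 0 0;0 0.1056 0.468 0.07 0 0 0;0 0.1056 0.468 0.11 0 0 0;0 0.1056 0.468 0.15 0 0 0;0 0.1056 0.468 0.19 0 0 0;0 0.1056 0.468 0.2 0 0 0;0 0.1056 0.468 0.2 0 0 0;0 0.1056 0.468 0.2 0 0 0'|sed -n 2,4p
python3 -m jog '0 0 0 0 0 0 0;0 0 0 0 0 0 0;0 0 0 0 0 0 0;0 0 0 0 0 0 0;0 0 0 0 0 0 0;0 0 0 0 0 0 0'|sed -n 2,4p
```

```text
tool_pos: [0.4885, -0.2805, 0.0519]
tool_rot: [3.141, -0.001, 0.001]
contact_force: [0.6, -0.3, -0.4]
tool_pos: [0.4881, -0.2802, 0.0514]
tool_rot: [3.141, -0.0, 0.001]
contact_force: [-0.0, 0.4, -1.6]
```

```bash
python3 -m jog '0 0 0 0.01 0 0 0;0 0 0 0.02 0 0 0;0 0 0 0.028 0 0 0;0 0 0 0.031 0 0 0;0 0 0 0.033 0 0 0;0 0 0 0.0345 0 0 0;0 0 0 0.0345 0 0 0;0 0 0 0.0345 0 0 0;0 0 0 0.0345 0 0 0;0 0 0 0.0345 0 0 0'|sed -n 2,4p
python3 -m jog '0.05 0 0 0 0 0 0;0.05 0 0 0 0 0 0;0.05 0 0 0 0 0 0;0.05 0 0 0 0 0 0;0.05 0 0 -0.01 0 0 0;0.05 0 0 -0.04 0 0 0;0.05 0 0 -0.08 0 0 0;0.05 0 0 -0.12 0 0 0;0.05 0 0 -0.16 0 0 0;0.05 0 0 -0.2 0 0 0;0.05 0 0 -0.24 0 0 0;0.05 0 0 -0.28 0 0 0;0.05 0 0 -0.3 0 0 0;0.05 0 0 -0.3 0 0 0;0.05 0 0 -0.3 0 0 0;0.05 0 0 -0.3 0 0 0;0.05 0 0 -0.3 0 0 0'
python3 look.py 5 bar bar_tip knob_top
python3 - <<'E'
from h import *
a=cv2.imread("pics/w5.png");s=ctrl.get_image("scene")[170:240,260:350,::-1]
C=np.zeros((600,800,3),np.uint8);C[:345,:460]=cv2.resize(a,(460,345));C[:264,460:]=cv2.resize(s,(340,264),interpolation=cv2.INTER_CUBIC)
cv2.imwrite("pics/c3.png",C[:350])
E
```

```text
tool_pos: [0.4882, -0.2802, 0.0167]
tool_rot: [3.141, -0.0, 0.001]
contact_force: [0.7, 0.1, -2.0]
t: 19.7
tool_pos: [0.4871, -0.2794, 0.314]
tool_rot: [-3.139, 0.0, 0.005]
contact_force: [-0.8, 0.4, -0.8]
opening: 0.0501
grip_force: 0.0
19.7 [ 0.4871 -0.2794  0.314 ] [[ 1.     -0.0002 -0.003 ]
 [-0.0002 -1.     -0.0023]]
bar [256.8 159.3] 0.94
bar [277.8 319.2] 0.62
bar [332.  153.4] 0.21
bar_tip [288.9 261.8] 0.85
bar_tip [260.9  68. ] 0.6
```

View pics/c3.png

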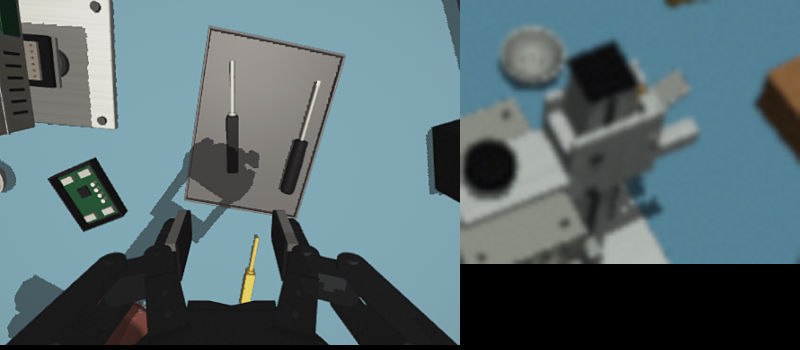

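The bar lies flat in the tray at (232,115), and the ear is tilted up at (675,85), so the pawl is out. Now to the knob, with the fingers closed.

```bash
python3 -m jog '0 0.02 -0.04 -0.005 0 0 0.02;0 0.04 -0.08 -0.015 0 0 0.04;0 0.055 -0.115 -0.015 0 0 0.06;0 0.07 -0.15 -0.015 0 0 0.088;0 0.085 -0.185 -0.015 0 0 0.088;0 0.1 -0.22 -0.015 0 0 0.088;0 0.113 -0.255 -0.015 0 0 0.088;0 0.113 -0.276 -0.015 0 0 0.088;0 0.113 -0.276 -0.015 0 0 0.088;0 0.113 -0.276 -0.015 0 0 0.088;0 0.113 -0.276 -0.015 0 0 0.088;0 0.113 -0.276 -0.015 0 0 0.088;0 0.113 -0.276 -0.015 0 0 0.088;0 0.113 -0.276 -0.015 0 0 0.088' 20
python3 -m jog '0 0 0 0.02 0 0 0;0 0 0 0.04 0 0 0;0 0 0 0.055 0 0 0;0 0 0 0.055 0 0 0;0 0 0 0.055 0 0 0;0 0 0 0.055 0 0 0;0 0 0 0.055 0 0 0;0 0 0 0.055 0 0 0'
```

```text
t: 21.12
tool_pos: [0.6009, -0.0051, 0.3313]
tool_rot: [3.138, -0.141, 0.0]
contact_force: [0.7, -0.7, -0.5]
opening: 0.0003
grip_force: 0.0
t: 21.78
tool_pos: [0.6016, -0.0041, 0.278]
tool_rot: [3.138, -0.138, 0.004]
contact_force: [-0.4, -0.4, 0.1]
opening: 0.0
grip_force: 0.0
```

```bash
python3 -m jog '0 0 0 0.003 0 0 0;0 0 0 0.006 0 0 0;0 0 0 0.009 0 0 0;0 0 0 0.012 0 0 0;0 0 0 0.014 0 0 0;0 0 0 0.016 0 0 0;0 0 0 0.018 0 0 0;0 0 0 0.02 0 0 0;0 0 0 0.022 0 0 0;0 0 0 0.024 0 0 0;0 0 0 0.026 0 0 0;0 0 0 0.028 0 0 0;0 0 0 0.03 0 0 0'|sed -n 2,4p
python3 -m jog '0 0 0 0.003 0 0 0;0 0 0 0.006 0 0 0;0 0 0 0.009 0 0 0;0 0 0 0.012 0 0 0;0 0 0 0.015 0 0 0;0 0 0 0.018 0 0 0;0 0 0 0.021 0 0 0;0 0 0 0.023 0 0 0'|sed -n 2,4p
```

```text
tool_pos: [0.6009, -0.004, 0.246]
tool_rot: [-3.138, 0.138, 0.0]
contact_force: [-3.2, -0.4, 4.1]
tool_pos: [0.601, -0.004, 0.2228]
tool_rot: [-3.138, 0.139, -0.0]
contact_force: [-2.2, 0.6, 3.8]
```

```bash
for i in 1; do python3 -m jog '0 0 0 0.002 0 0 0;0 0 0 0.004 0 0 0;0 0 0 0.006 0 0 0;0 0 0 0.008 0 0 0;0 0 0 0.01 0 0 0;0 0 0 0.01 0 0 0'|sed -n '2p;4p'
python3 -m jog '0 0 0 0.002 0 0 0;0 0 0 0.004 0 0 0;0 0 0 0.006 0 0 0;0 0 0 0.006 0 0 0'|sed -n '2p;4p'
python3 -m jog '0 0 0 0.002 0 0 0;0 0 0 0.004 0 0 0;0 0 0 0.006 0 0 0;0 0 0 0.006 0 0 0'|sed -n '2p;4p'; done
```

```text
tool_pos: [0.601, -0.004, 0.2127]
contact_force: [-0.7, 0.3, 0.9]
tool_pos: [0.601, -0.004, 0.2068]
contact_force: [-0.4, -0.1, 1.7]
tool_pos: [0.601, -0.004, 0.2007]
contact_force: [0.2, -0.3, 0.7]
```

```bash
python3 -m jog '0 0 0 0.002 0 0 0;0 0 0 0.004 0 0 0;0 0 0 0.006 0 0 0'|sed -n '2p;4p'
python3 -m jog '0 0 0 0.002 0 0 0;0 0 0 0.004 0 0 0;0 0 0 0.006 0 0 0'|sed -n '2p;4p'
python3 - <<'E'
from h import *
for n in("top","scene"):
    ctrl.get_image(n);print([(np.round(d["xy"],1),round(d["p"],2)) for d in ctrl.tip_of(n,"knob_top")[:2]])
E
```

```text
tool_pos: [0.601, -0.004, 0.1953]
contact_force: [-0.6, 0.4, 3.6]
tool_pos: [0.601, -0.004, 0.1892]
contact_force: [-1.5, 0.3, 4.7]
[(array([270.9, 140. ]), 0.85)]
[(array([266. , 220.6]), 0.9)]
```

```bash
python3 -m jog '0 0 0 0.002 0 0 0;0 0 0 0.004 0 0 0'|sed -n '2p;4p'
python3 -m jog '0 0 0 0.002 0 0 0;0 0 0 0.004 0 0 0'|sed -n '2p;4p'
```

```text
tool_pos: [0.601, -0.004, 0.1861]
contact_force: [-2.5, 0.8, 7.9]
tool_pos: [0.601, -0.004, 0.1826]
contact_force: [-3.2, 1.2, 9.7]
```

```bash
python3 -m jog '0 0 0 0.002 0 0 0;0 0 0 0.004 0 0 0'|sed -n '2p;4p'
```

```text
tool_pos: [0.6011, -0.0041, 0.1795]
contact_force: [-6.9, 2.1, 14.5]
```

14.5 N is past home and into the rubber feet. Backing off now.

```bash
python3 -m jog '0 0 0 -0.01 0 0 0;0 0 0 -0.03 0 0 0;0 0 0 -0.06 0 0 0;0 0 0 -0.1 0 0 0;0 0 0 -0.14 0 0 0;0 0 0 -0.16 0 0 0;0 0 0 -0.16 0 0 0;0 0 0 -0.16 0 0 0;0 0 0 -0.16 0 0 0;0 0 0 -0.16 0 0 0'
python3 - <<'E'
from fit import *
r=[]
for n,c in(("top",t),("scene",s)):
    ctrl.get_image(n);d=ctrl.tip_of(n,"knob_top");print([(np.round(x["xy"],1),round(x["p"],2)) for x in d[:2]],proj(c,W(p,(0,-.1,.255-.0835))))
    if d:r.append(ray(c,d[0]["xy"]))
if len(r)>1:print(tri(r))
E
```

```text
t: 26.73
tool_pos: [0.6001, -0.004, 0.3344]
tool_rot: [-3.138, 0.139, 0.007]
contact_force: [0.1, -0.4, -0.2]
opening: 0.0003
grip_force: 0.0
[(array([271. , 140.6]), 0.75)] [272.3409 139.8914]
[(array([264.6, 220.6]), 0.59)] [266.453  223.9651]
(array([ 0.5937, -0.003 ,  0.1856]), np.float64(0.0037189431496525848))
```

```bash
python3 -c "
from station import ctrl
print(ctrl.finish_job())"
```

```text
the job is handed in; nothing more can be done
None
```

I handed the job in at about 27 s: the pawl is thrown out with the bar, the bar lies flat in the tray, and the unit is home on its contacts; the final push read 14.5 N straight down (about 16 N in all), above the 12 N target but under the 20 N limit.

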